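# Free the sagging bolt and hold the locker gate ajar

### The job

The barrel bolt on the gate of the small steel reagent locker sags, so its toothed nose has dropped behind the bent-up lip of its keeper. Take the bolt by its upright knob, lift the nose over the lip while drawing the bolt back clear of the keeper, then swing the spring-hinged gate ajar to about 20 degrees. Finish still gripping the knob and holding the gate steady there, and leave the other things where they are.

Things in the scene. Friction and masses are not known exactly. Their poses are not given: they have to be found in the camera images.
- cage: the fixed steel reagent locker, 92 mm deep (its x), 310 mm wide (its y), roof 100 mm high; origin under its centre on the desk, z up; its front with the barred gate faces its -x. The shut gate lies in the plane x = -45 mm of this frame, hinged at the +y end, latched at the -y end.
- keeper_lip (a point): middle of the top of the keeper's bent-up lip (x -45, y -96, z 100 mm in the locker's frame), 14 mm high, across the bolt's path. The fixed keeper is open at the top; beyond the lip (-y) a front cheek 145 mm high, y -93 to -134 mm, stops the bolt's nose, so the gate cannot open until the bolt is drawn.
- gate_hinge (a point): point on the gate's upright hinge line, 100 mm above the desk, at the locker's +y end (x = -45, y = +138 mm in the locker's frame)
- gate (a joint): gate angle, rad: 0 shut, grows as the free (-y) end swings out to the locker's -x (clockwise seen from above); limit 1.2. Leaf from 6 to 223 mm off the hinge line, 14 mm thick, top 100 mm high. A spring shuts it if let go: about 0.24 N m when shut, 0.34 N m at 0.35 rad.
- bolt (a joint): how far the bolt is drawn, m: 0 fully home in the keeper, grows as it slides along the gate towards the hinge (+y of the locker, gate shut); stop at 0.045. Starts at 0 to 0.008. If not lifted, its tooth stops on the keeper's lip at about 0.016; from 0.034 on it is clear of the keeper and the gate is free. Sliding friction 1 to 2 N, no spring.
- bolt_lift (a joint): how far the bolt is raised out of its sag, rad: 0 sagging (nose 0.05 below level), limit 0.15. It rocks about the rear barrel, on the gate 48 mm from the hinge line, 118 mm above the desk. The tooth clears the lip from about 0.06 on (knob raised 7 mm; 16 mm at the limit, while the bolt is home). It falls back by its own weight, under 3 N at the knob.
- bolt_knob: the bolt's upright round steel knob, 16 mm diameter, 34 mm high, origin at its centre, z along its axis (about 152 mm above the desk at first; 40 mm above the rod on a thin stem; 160 mm from the hinge line when home). Along the gate, brackets stand 42 mm away on the keeper side (150 mm high) and 97 mm on the hinge side (127 mm); across the gate it is free on both sides.
- mouse: cream computer mouse on the desk, left of the work, 109x60x36 mm; origin under its centre
- tape_roll: roll of brown tape lying at the right, 92x90x48 mm; origin under its centre
- eraser: eraser lying in front of the locker's hinge end, 19x44x12 mm; origin under its centre
- sticky_pad: yellow note pad lying on the locker's roof near the hinge end, 50x50x13 mm; origin under its centre
- dropper_bottle: small amber dropper bottle standing beside the locker's latch end, 29 mm across, 102 mm high; origin under its centre
- screwdriver: screwdriver lying on the desk to the right, 17x116x16 mm; origin under its centre
- reagent_bottle: white bottle standing well left of the locker, 68 mm across, 159 mm high; origin under its centre

How it is judged:
On the way:
1. the bolt is drawn back clear of the keeper (value of joint bolt above 0.033 m), for 0.1 s.
At the end, for the whole second after the job is handed in: the bolt is drawn at least 30 mm, the gate stands still between 0.22 and 0.49 rad (12.6 to 28 degrees) open, and the fingers still hold the bolt's knob (contact force over 0.5 N) (value of joint gate between 0.22 and 0.49 rad and velocity of joint gate between -0.06 and 0.06 rad/s and value of joint bolt above 0.03 m and contact force between the fingers and bolt_knob above 0.5 N); the arm keeps its last pose, push and grip.
It fails at once if one of the other loose things is pushed more than 30 mm from its place (distance of any of mouse, tape_roll, eraser, sticky_pad, dropper_bottle, screwdriver, reagent_bottle from where it was at the start of the episode above 0.03 m).
It also fails if it takes over 32 s, if anything falls off the work surface, if the arm or the gripper's body presses on something with over 40 N, if the wrist force passes 120 N, or if a joint passes its speed limit or range.

### The arm

A 6-joint arm with a two-finger parallel gripper is mounted at the origin on a cart in front of the work surface, level with it; the furniture and walls round the work are solid. World frame = base frame: x ahead of the robot, y to its left, z up, the work surface at z = 0. Lengths are in m, angles in rad, forces in N, time in s.
With the tool pointing down it reaches from about 0.25 to 0.775 m from the base axis. Payload 8.9 kg.
Tool frame: the origin (TCP) lies at the very end of the fingers, on their centre line; the grasp point (between the pads) lies 19 mm behind it; z points along the fingers, x is the direction in which the jaws open and shut, and the axes are right-handed (so a half turn about z gives the same grasp; the last joint's range is limited). The gripper opens to 85 mm and grips with 20 to 120 N. Pads are 22 mm wide; open, the fingers measure 114 mm over their backs; the gripper's body (76 mm by 85 mm) begins 54 mm behind the grasp point. The pads swing forward as they close: fully open they stand 13 mm farther back than shut.
Start: joints at [0.989, 0.291, -0.153, 1.127, 0, 1.431], TCP at [0.225, 0.474, 0.231] pointing down, gripper open.
Joint ranges: [-2.52, 2.52], [-0.91, 1.74], [-1.3, 1.37], [-1.96, 2.02], [-1.52, 1.47], [-3.14, 3.14]. Speed limits (rad/s): [2.22, 2.22, 2.79, 3.14, 3.14, 3.14].

### API

Orientations are given as a unit quaternion [x, y, z, w].
In Python, from station import telemetry, optics, ticket gives the robot as it stands.
- The arm moves only by the shell command python3 -m crank 'ROWS' [FORCE]. ROWS is JSON, a list of rows, each an object with "xyz": the shift along the tool's x, y, z in units of 25 mm (1.0 is 25 mm), a list of three; "angular": the turn, a rotation vector about the tool's x, y, z in rad, a list of three; "claw": the opening, from -1 (shut) to 1 (fully open). A call has 1 to 12 rows; each row is the pose to reach, as a shift and turn from the pose commanded when the call began, along the tool's axes at that moment; what a row does not reach only later rows make up. A row lasts 1/10 s, in which the tool goes at most 50 mm and 8.59 degrees, less where a joint would pass 70% of its speed; a pose out of reach is approached as far as the arm can. A call with a gripper value outside its range is refused whole. The fingers move at their own pace and stop on an object; FORCE is the grip in N (left out, the last holds). Time passes only in rows, so rows that repeat a pose let the fingers close. It gives the time, the measured TCP pose, the force and the opening at its end, in the units of the state.
- telemetry.get_state(): the state, without advancing time (a new reading comes with each control period).
- optics.camera(name): name is "scene" or "top" or "wrist"; returns (picture, depth): 420x560x3 uint8, red, green, blue; 420x560 float32, m along the optical axis (not along the pixel's ray), 0 where there is no reading.
- optics.camera_params(name): a dict with "fx", "fy", "cx", "cy" (pixels), "D" ([k1, k2, p1, p2, k3] as OpenCV has them; the pictures are not rectified), "R" (3x3) and "t" (3): a world point X has camera coordinates R X + t. Camera axes: x right, y down, z forward; pixel columns grow to the right and rows downward; lengths in m; the calibration is good to about 2 mm. A picture is of the moment at which its call begins: read the wrist's pose just before it. camera_params takes no time and is no camera call; for the wrist camera it gives the pose at the moment of the call.
- ticket.hand_in(): hands the job in, once; it reports no verdict.
The state is a dict: "time_s": time; "joints": joint angles; "qd": joint speeds; "effort": joint torques, N m; "position": TCP position; "orientation": TCP orientation; "contact_force": force on the tool from outside, world axes, zero at the start; "moment": the same for the moment, N m; "finger_gap": finger opening in m.
Only numpy, scipy, OpenCV 4.12 (cv2) and the standard library are available. Lean on these libraries where they do the work, as an engineer would, in place of code of your own. Each camera call takes 0.05 s, during which the arm holds its last target. There are 200 camera calls.

## Working session

There is one attempt and no reset: what is moved stays moved. The work goes in short steps, Python scripts to look and compute and a shell command to move; the robot and the scene stay as the last step left them, time stands still between calls to the robot, and variables do not carry over. Pictures are saved under pics/ and viewed, about 8 in all and at most 12, crops included, and the job is handed in when it is done.

```bash
mkdir -p pics; ls
python3 - <<'E'
from station import telemetry, optics
import cv2
print(telemetry.get_state())
for n in("scene","top"):
    p,d=optics.camera(n); cv2.imwrite(f"pics/{n}0.png",p[:,:,::-1])
    import numpy as np; np.save(f"pics/{n}0.npy",d)
    print(n,optics.camera_params(n))
E
```

```text
pics
{'time_s': 0.0, 'joints': array([ 9.88699130e-01,  2.91285227e-01, -1.54117931e-01,  1.12670868e+00,
       -3.65509151e-05,  1.43152240e+00]), 'qd': array([-6.76279126e-04,  6.44529155e-04, -9.83684872e-05, -1.95049842e-03,
       -1.85408993e-04, -1.30156129e-04]), 'effort': array([-8.22930288e-04, -5.37148046e+01,  3.31371832e+01,  1.58912555e-02,
       -2.28920444e-04,  1.39845234e-06]), 'position': array([0.22470895, 0.47399246, 0.23073287]), 'orientation': array([ 8.45130605e-01,  5.34559470e-01, -5.91789674e-04,  2.87686555e-04]), 'contact_force': array([0.34437445, 0.22180293, 0.20007161]), 'moment': array([-0.03015537,  0.0178705 ,  0.03985733]), 'finger_gap': 0.08583207437498687}
scene {'fx': 472.74635125912124, 'fy': 472.74635125912124, 'cx': 279.5900919870359, 'cy': 204.32440995936884, 'D': array([-0.01619054,  0.        ,  0.        ,  0.        ,  0.        ]), 'R': array([[ 0.7123497 , -0.70157225,  0.01882252],
       [-0.46779074, -0.49462839, -0.73247155],
       [ 0.52319187,  0.51297089, -0.68053739]]), 't': array([-0.39428085,  0.28638371,  1.12983042])}
top {'fx': 446.74343404939543, 'fy': 446.74343404939543, 'cx': 285.6117053692362, 'cy': 207.3455357259961, 'D': array([-0.00653312,  0.        ,  0.        ,  0.        ,  0.        ]), 'R': array([[-0.01024639, -0.99994426, -0.00254688],
       [-0.9906967 ,  0.01049722, -0.13568293],
       [ 0.1357021 ,  0.00113292, -0.99074904]]), 't': array([-0.02808131,  0.50625369,  1.56926323])}
```

View pics/scene0.png

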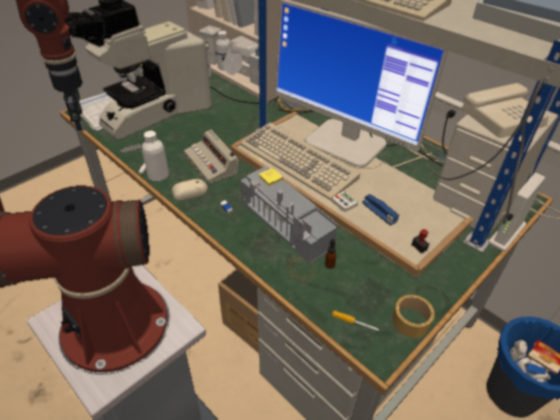

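View pics/top0.png

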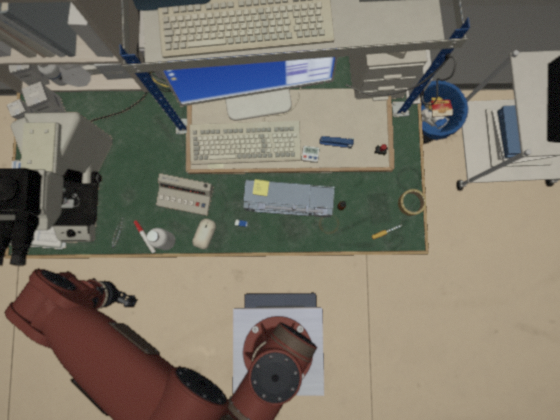

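The scene view shows the locker at about (240–335, 170–255) with the amber bottle at (330,255). In the top view it spans (244–334, 180–215), with the hinge (pad) at the left. Next I enlarge both and rectify with depth.

```bash
cat > h.py <<'E'
import numpy as np, cv2
from station import optics, telemetry
from scipy.spatial.transform import Rotation as Ro
def K(c): return np.array([[c['fx'],0,c['cx']],[0,c['fy'],c['cy']],[0,0,1.]])
def ray(c,u,v):
    n=cv2.undistortPoints(np.array([[[u,v]]],float),K(c),np.array(c['D']))[0,0]
    R=np.array(c['R']);return -R.T@np.array(c['t']), R.T@np.array([n[0],n[1],1])
def onz(c,u,v,z):
    o,d=ray(c,u,v);return o+d*(z-o[2])/d[2]
def atd(c,u,v,z):
    o,d=ray(c,u,v);return o+d*z
def tri(a,b):
    A=[];B=[]
    for o,d in(a,b):
        d=d/np.linalg.norm(d);P=np.eye(3)-np.outer(d,d);A.append(P);B.append(P@o)
    X=np.linalg.solve(sum(A),sum(B)); return X,[np.linalg.norm(P@X-q) for P,q in zip(A,B)]
def cloud(c,d):
    v,u=np.nonzero(d>0);n=cv2.undistortPoints(np.stack([u,v],1).astype(float)[:,None],K(c),np.array(c['D']))[:,0]
    R=np.array(c['R']);z=d[v,u];X=(np.c_[n,np.ones(len(n))]*z[:,None]-np.array(c['t']))@R
    return X,u,v
E
python3 - <<'E'
from h import *
a=cv2.imread("pics/scene0.png")[165:260,235:345];b=cv2.imread("pics/top0.png")[172:222,238:348]
m=np.vstack([cv2.resize(i,None,fx=6,fy=6,interpolation=cv2.INTER_CUBIC) for i in(a,)]);cv2.imwrite("pics/c1.png",m)
cv2.imwrite("pics/c2.png",cv2.resize(b,None,fx=7,fy=7,interpolation=cv2.INTER_CUBIC))
c=optics.camera_params("top");X,u,v=cloud(c,np.load("pics/top0.npy"))
k=(u>240)&(u<340)&(v>175)&(v<220)&(X[:,2]>.085)&(X[:,2]<.112)
P=X[k][:,:2].astype(np.float32);r=cv2.minAreaRect(P);print(len(P),r,cv2.boxPoints(r))
for s in [(.11,.14),(.14,.2)]:
    k=(u>240)&(u<350)&(v>175)&(v<220)&(X[:,2]>s[0])&(X[:,2]<s[1]);print(s,np.c_[X[k],u[k],v[k]].round(3)[:40])
c=optics.camera_params("scene");X,u,v=cloud(c,np.load("pics/scene0.npy"))
k=(u>235)&(u<345)&(v>160)&(v<260)&(X[:,2]>.13)&(X[:,2]<.2);print(np.c_[X[k],u[k],v[k]].round(3)[:60])
E
```

```text
1800 ((0.5298411846160889, -0.04307913780212402), (0.3092140853404999, 0.10786173492670059), 83.96289825439453) [[ 0.45994902 -0.1911567 ]
 [ 0.5672126  -0.20250078]
 [ 0.59973335  0.10499842]
 [ 0.4924698   0.1163425 ]]
(0.11, 0.14) [[5.91e-01 7.10e-02 1.15e-01 2.55e+02 1.80e+02]
 [5.90e-01 6.70e-02 1.18e-01 2.56e+02 1.80e+02]
 [5.91e-01 6.10e-02 1.13e-01 2.58e+02 1.80e+02]
 [5.92e-01 5.70e-02 1.11e-01 2.59e+02 1.80e+02]
 [5.88e-01 7.10e-02 1.11e-01 2.55e+02 1.81e+02]
 [5.88e-01 6.70e-02 1.14e-01 2.56e+02 1.81e+02]
 [5.88e-01 6.40e-02 1.12e-01 2.57e+02 1.81e+02]
 [5.88e-01 6.10e-02 1.13e-01 2.58e+02 1.81e+02]
 [5.88e-01 5.70e-02 1.12e-01 2.59e+02 1.81e+02]
 [5.88e-01 5.40e-02 1.12e-01 2.60e+02 1.81e+02]
 [5.87e-01 5.00e-02 1.14e-01 2.61e+02 1.81e+02]
 [5.86e-01 4.70e-02 1.19e-01 2.62e+02 1.81e+02]
 [5.87e-01 4.30e-02 1.15e-01 2.63e+02 1.81e+02]
 [5.87e-01 4.00e-02 1.13e-01 2.64e+02 1.81e+02]
 [5.88e-01 3.30e-02 1.10e-01 2.66e+02 1.81e+02]
 [5.84e-01 7.40e-02 1.15e-01 2.54e+02 1.82e+02]
 [5.85e-01 7.10e-02 1.11e-01 2.55e+02 1.82e+02]
 [5.84e-01 6.40e-02 1.15e-01 2.57e+02 1.82e+02]
 [
[... 5668 characters left out ...]
 1.97e+02]
 [ 4.91e-01 -6.90e-02  1.51e-01  2.82e+02  1.97e+02]
 [ 4.81e-01 -6.00e-02  1.47e-01  2.77e+02  1.98e+02]
 [ 4.84e-01 -6.10e-02  1.46e-01  2.78e+02  1.98e+02]
 [ 4.84e-01 -6.40e-02  1.48e-01  2.79e+02  1.98e+02]
 [ 4.85e-01 -6.70e-02  1.49e-01  2.80e+02  1.98e+02]
 [ 4.87e-01 -6.90e-02  1.50e-01  2.81e+02  1.98e+02]
 [ 4.92e-01 -6.80e-02  1.45e-01  2.82e+02  1.98e+02]
 [ 4.81e-01 -6.00e-02  1.43e-01  2.77e+02  1.99e+02]
 [ 4.83e-01 -6.20e-02  1.44e-01  2.78e+02  1.99e+02]
 [ 4.84e-01 -6.40e-02  1.44e-01  2.79e+02  1.99e+02]
 [ 4.82e-01 -7.00e-02  1.49e-01  2.80e+02  1.99e+02]
 [ 4.88e-01 -6.80e-02  1.45e-01  2.81e+02  1.99e+02]
 [ 4.94e-01 -6.60e-02  1.40e-01  2.82e+02  1.99e+02]]
```

View pics/c1.png

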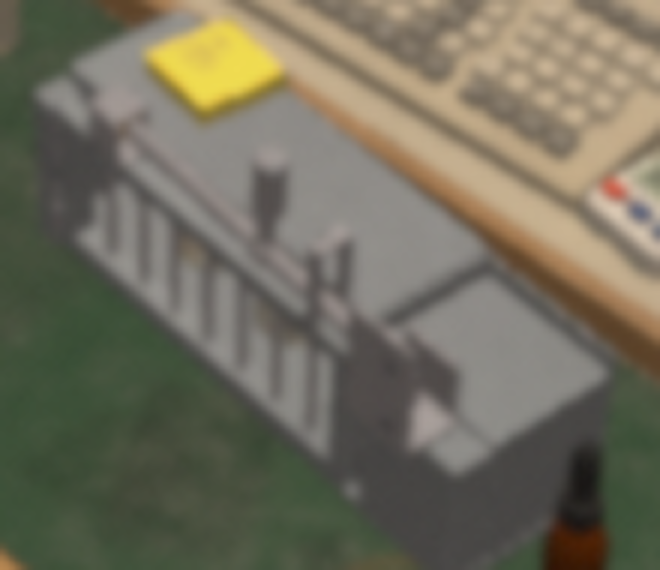

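View pics/c2.png

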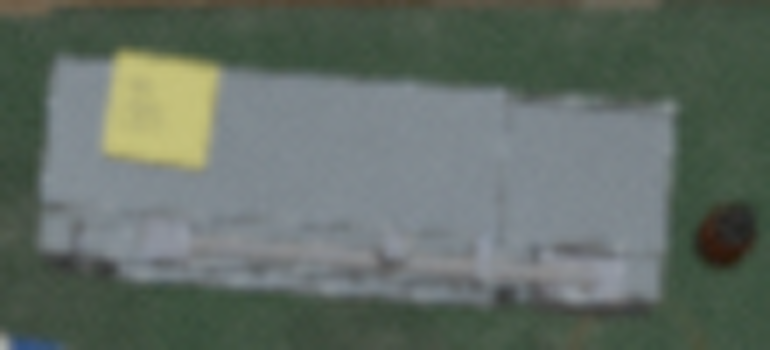

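The crops show the knob standing at scene pixel (280,195) and top pixel about (294,207), so its top is near (0.488, -0.062, 0.169). The long edges give the locker's +y as about (0.105, 0.994), a yaw of about -6°. I'll work out the hover move from this.

```bash
cat >> h.py <<'E'
def rel(target,yaw=None):
    "shift in tool units and turn so that tool x lies along world yaw, tool down"
    s=telemetry.get_state();R=Ro.from_quat(s['orientation'])
    xyz=R.inv().apply(np.array(target)-s['position'])/.025
    r=np.zeros(3)
    if yaw is not None:
        T=np.array([[np.cos(yaw),np.sin(yaw),0],[np.sin(yaw),-np.cos(yaw),0],[0,0,-1]])
        r=(R.inv()*Ro.from_matrix(T)).as_rotvec()
    print("xyz",xyz.round(3),"ang",r.round(4)); return xyz,r
E
python3 - <<'E'
from h import *
rel([.488,-.062,.225],-.105)
c=optics.camera_params("top");d=np.load("pics/top0.npy");X,u,v=cloud(c,d)
k=(u>240)&(u<340)&(v>175)&(v<220)&(X[:,2]>.09)&(X[:,2]<.108)
# back edge of the roof: max-x point per column
P=X[k];uu=u[k];E=np.array([P[uu==q][P[uu==q][:,0].argmax()] for q in range(270,330)])
f=np.polyfit(E[:,1],E[:,0],1);print("back edge dx/dy",f)
s=optics.camera_params("scene")
print(tri(ray(c,293.8,206.8),ray(s,279.8,191.5)))
E
```

```text
xyz [-14.862  18.702   0.246] ang [6.000e-04 1.100e-03 1.233e+00]
back edge dx/dy [0.1129366  0.58502305]
(array([ 0.48977508, -0.06067302,  0.16513316]), [np.float64(0.00026900005743228184), np.float64(0.0002690000574323158)])
```

```bash
python3 -m crank '[{"xyz":[-1.2,1.6,0.25],"angular":[0,0,0.1],"claw":1},{"xyz":[-2.4,3.2,0.25],"angular":[0,0,0.2],"claw":1},{"xyz":[-3.6,4.7,0.25],"angular":[0,0,0.3],"claw":1},{"xyz":[-4.9,6.2,0.25],"angular":[0,0,0.42],"claw":1},{"xyz":[-6.1,7.8,0.25],"angular":[0,0,0.53],"claw":1},{"xyz":[-7.4,9.3,0.25],"angular":[0,0,0.63],"claw":1},{"xyz":[-8.6,10.9,0.25],"angular":[0,0,0.73],"claw":1},{"xyz":[-9.9,12.4,0.25],"angular":[0,0,0.83],"claw":1},{"xyz":[-11.1,14,0.25],"angular":[0,0,0.93],"claw":1},{"xyz":[-12.4,15.6,0.25],"angular":[0,0,1.03],"claw":1},{"xyz":[-13.6,17.2,0.25],"angular":[0,0,1.13],"claw":1},{"xyz":[-14.86,18.7,0.25],"angular":[0,0,1.233],"claw":1}]'
python3 - <<'E'
from h import *
rel([.488,-.062,.225],-.108)
E
```

```text
time_s: 1.3
position: [0.4885, -0.0632, 0.2249]
orientation: [0.999, -0.055, 0.0, -0.0]
contact_force: [1.0, 0.5, 1.0]
finger_gap: 0.0852
xyz [-0.025 -0.047 -0.004] ang [-0.0002 -0.     -0.0015]
```

Run:
```python
from h import *
c=optics.camera_params("wrist");p,d=optics.camera("wrist");np.save("pics/w1.npy",d)
cv2.imwrite("pics/w1.png",p[:,:,::-1])
X,u,v=cloud(c,d)
k=(abs(X[:,0]-.488)<.025)&(abs(X[:,1]+.062)<.03)&(X[:,2]>.145)&(X[:,2]<.18)
print(k.sum(),X[k].mean(0) if k.any() else'',X[k].min(0),X[k].max(0),u[k].min(),u[k].max(),v[k].min(),v[k].max())
print(c['R'],c['t'])
```

```text
600 [ 0.49010702 -0.05813394  0.16355412] [ 0.48199464 -0.06843288  0.14503567] [ 0.49776562 -0.0519687   0.16972963] 268 290 202 233
[[ 9.93997263e-01 -1.09404563e-01  2.86009577e-04]
 [-1.04337967e-01 -9.47171765e-01  3.03280786e-01]
 [-3.29094016e-02 -3.01490113e-01 -9.52901193e-01]] [-0.49253476 -0.04524766  0.37012924]
```

View pics/w1.png

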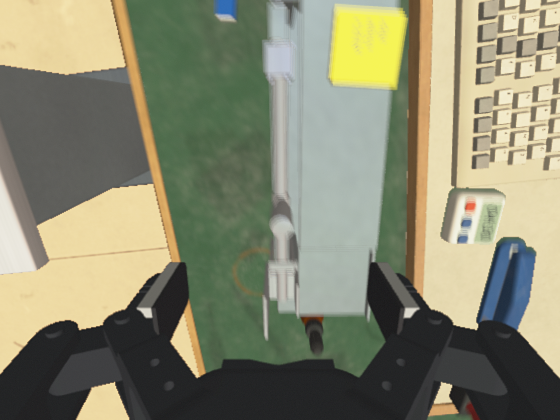

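The wrist view shows the knob at (282,215) between the jaws, with the brackets clear along the gate at (282,270) and (280,60). Its centre is about (0.490, -0.0605). I'll go down and grip lightly.

```bash
python3 -m crank '[{"xyz":[0.06,-0.11,1.2],"angular":[0,0,0],"claw":1},{"xyz":[0.06,-0.11,2.4],"angular":[0,0,0],"claw":1},{"xyz":[0.06,-0.11,3.2],"angular":[0,0,0],"claw":1},{"xyz":[0.06,-0.11,3.6],"angular":[0,0,0],"claw":1},{"xyz":[0.06,-0.11,3.6],"angular":[0,0,0],"claw":0},{"xyz":[0.06,-0.11,3.6],"angular":[0,0,0],"claw":-0.4},{"xyz":[0.06,-0.11,3.6],"angular":[0,0,0],"claw":-1},{"xyz":[0.06,-0.11,3.6],"angular":[0,0,0],"claw":-1},{"xyz":[0.06,-0.11,3.6],"angular":[0,0,0],"claw":-1},{"xyz":[0.06,-0.11,3.6],"angular":[0,0,0],"claw":-1},{"xyz":[0.06,-0.11,3.6],"angular":[0,0,0],"claw":-1}]' 40
```

```text
time_s: 2.45
position: [0.4901, -0.0587, 0.1354]
orientation: [0.999, -0.053, 0.0, 0.0]
contact_force: [-0.3, 0.0, 3.7]
finger_gap: 0.0147
```

```bash
python3 -m crank '[{"xyz":[0,0,-0.15],"angular":[0,0,0],"claw":-1},{"xyz":[0,-0.05,-0.3],"angular":[0,0,0],"claw":-1},{"xyz":[0,-0.1,-0.42],"angular":[0,0,0],"claw":-1},{"xyz":[0,-0.15,-0.42],"angular":[0,0,0],"claw":-1},{"xyz":[0,-0.15,-0.42],"angular":[0,0,0],"claw":-1}]'; python3 -c "
from station import telemetry as t
s=t.get_state();print(s['position'],s['contact_force'],s['moment'])"
```

```text
time_s: 2.95
position: [0.4901, -0.0549, 0.1456]
orientation: [0.999, -0.052, -0.0, 0.0]
contact_force: [1.1, -0.8, -3.6]
finger_gap: 0.0153
[ 0.49012218 -0.05488118  0.14560318] [ 1.09076086 -0.84669278 -3.61289592] [-0.49228226 -0.13548116  0.03640055]
```

```bash
python3 -m crank '[{"xyz":[0,-0.25,0],"angular":[0,0,0],"claw":-1},{"xyz":[0,-0.5,0],"angular":[0,0,0],"claw":-1},{"xyz":[0,-0.75,0],"angular":[0,0,0],"claw":-1},{"xyz":[0,-0.95,0],"angular":[0,0,0],"claw":-1},{"xyz":[0,-1.1,0],"angular":[0,0,0],"claw":-1},{"xyz":[0,-1.2,0],"angular":[0,0,0],"claw":-1},{"xyz":[0,-1.2,0],"angular":[0,0,0],"claw":-1}]'
python3 - <<'E'
from h import *
p,d=optics.camera("wrist");np.save("pics/w2.npy",d);cv2.imwrite("pics/w2.png",p[:,:,::-1])
E
```

```text
time_s: 3.65
position: [0.4931, -0.0244, 0.1454]
orientation: [0.999, -0.052, -0.0, -0.0]
contact_force: [0.2, 1.8, -7.3]
finger_gap: 0.0149
```

View pics/w2.png

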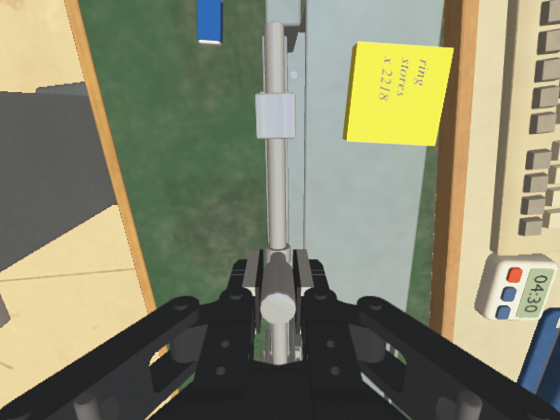

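The knob is gripped between the pads at (278,305), and the rod now extends past the rear barrel at (275,30–90). The bolt is drawn about 30 mm from its start, so I'll keep drawing and watch the force for the stop.

```bash
python3 -m crank '[{"xyz":[0,-0.1,0.03],"angular":[0,0,0],"claw":-1},{"xyz":[0,-0.2,0.06],"angular":[0,0,0],"claw":-1},{"xyz":[0,-0.24,0.06],"angular":[0,0,0],"claw":-1},{"xyz":[0,-0.24,0.06],"angular":[0,0,0],"claw":-1}]'; python3 -m crank '[{"xyz":[0,-0.06,0],"angular":[0,0,0],"claw":-1},{"xyz":[0,-0.08,0],"angular":[0,0,0],"claw":-1},{"xyz":[0,-0.08,0],"angular":[0,0,0],"claw":-1}]'
```

```text
time_s: 4.1
position: [0.4938, -0.0188, 0.1442]
orientation: [0.999, -0.052, -0.0, -0.0]
contact_force: [-1.6, 0.4, -2.3]
finger_gap: 0.0146
time_s: 4.4
position: [0.4941, -0.017, 0.1441]
orientation: [0.999, -0.052, -0.0, -0.0]
contact_force: [-1.4, -0.6, -2.0]
finger_gap: 0.0148
```

The bolt is drawn about 40 mm and it stays drawn. Next I swing it about the hinge, which is 117 mm from the knob, turning the tool along with it.

```bash
python3 -m crank '[{"xyz":[-0.14,0,0],"angular":[0,0,0.03],"claw":-1},{"xyz":[-0.28,-0.01,0],"angular":[0,0,0.06],"claw":-1},{"xyz":[-0.42,-0.02,0],"angular":[0,0,0.09],"claw":-1},{"xyz":[-0.56,-0.03,0],"angular":[0,0,0.12],"claw":-1},{"xyz":[-0.56,-0.03,0],"angular":[0,0,0.12],"claw":-1}]'
```

```text
time_s: 4.9
position: [0.48, -0.0148, 0.1442]
orientation: [0.994, -0.113, 0.0, 0.0]
contact_force: [1.9, -0.4, -3.7]
finger_gap: 0.0151
```

```bash
python3 -m crank '[{"xyz":[-0.14,0,0],"angular":[0,0,0.03],"claw":-1},{"xyz":[-0.28,-0.01,0],"angular":[0,0,0.06],"claw":-1},{"xyz":[-0.42,-0.02,0],"angular":[0,0,0.09],"claw":-1},{"xyz":[-0.56,-0.03,0],"angular":[0,0,0.12],"claw":-1},{"xyz":[-0.7,-0.05,0],"angular":[0,0,0.15],"claw":-1},{"xyz":[-0.84,-0.08,0],"angular":[0,0,0.18],"claw":-1},{"xyz":[-0.98,-0.1,0],"angular":[0,0,0.21],"claw":-1},{"xyz":[-1.11,-0.13,0],"angular":[0,0,0.24],"claw":-1},{"xyz":[-1.11,-0.13,0],"angular":[0,0,0.24],"claw":-1},{"xyz":[-1.11,-0.13,0],"angular":[0,0,0.24],"claw":-1},{"xyz":[-1.11,-0.13,0],"angular":[0,0,0.24],"claw":-1}]'
python3 - <<'E'
from h import *
s=telemetry.get_state();print(s['position'],s['contact_force'])
p,d=optics.camera("wrist");c=optics.camera_params("scene");q,e=optics.camera("scene")
cv2.imwrite("pics/e1.png",np.hstack([cv2.resize(p[:,:,::-1],(400,300)),cv2.resize(q[150:270,220:380,::-1],(400,300),interpolation=cv2.INTER_CUBIC)]))
E
```

```text
time_s: 6.0
position: [0.4543, -0.0057, 0.1442]
orientation: [0.973, -0.23, 0.0, 0.0]
contact_force: [2.5, -2.8, -3.4]
finger_gap: 0.0151
[ 0.45434948 -0.00571073  0.14420106] [ 2.49181254 -2.79615022 -3.41708751]
```

View pics/e1.png

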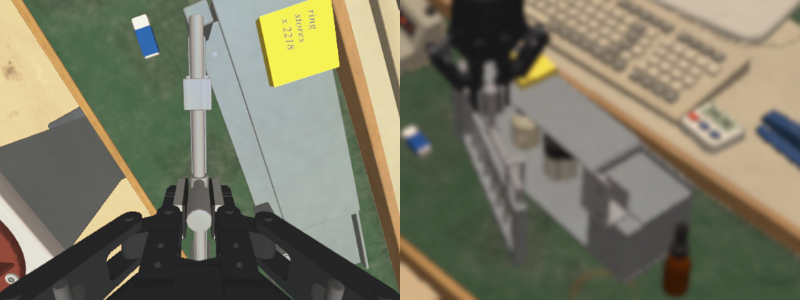

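The left half shows the pads still on the knob at (200,218) and the rod at about 20° to the locker front. The right half shows the gate ajar and the other things undisturbed. I'll hold briefly, check that it is steady, and hand in.

```bash
python3 -m crank '[{"xyz":[0,0,0],"angular":[0,0,0],"claw":-1},{"xyz":[0,0,0],"angular":[0,0,0],"claw":-1},{"xyz":[0,0,0],"angular":[0,0,0],"claw":-1},{"xyz":[0,0,0],"angular":[0,0,0],"claw":-1},{"xyz":[0,0,0],"angular":[0,0,0],"claw":-1}]'
python3 - <<'E'
from station import telemetry, ticket
s=telemetry.get_state();print(s['position'],abs(s['qd']).max());print(ticket.hand_in())
E
```

```text
time_s: 6.6
position: [0.4541, -0.0055, 0.1441]
orientation: [0.973, -0.23, 0.0, -0.0]
contact_force: [2.9, -2.9, -2.2]
finger_gap: 0.0151
[ 0.4540569  -0.00549841  0.14410851] 0.0013296039700645941
the job is handed in; nothing more can be done
None
```

The job is handed in at 6.6 s with the gate ajar at about 20° and the gripper still holding the knob. No verdict is reported.

**What I did:** I gripped the knob across the gate at 40 N and raised it about 10 mm. I then drew the bolt about 38 mm plus whatever it was already drawn, which I estimate as about 40 mm in all. The gate then swung about the hinge, with the tool turning along with it.

**Last checks:**
- **Gate angle:** the tool's position relative to the hinge gives about 20°, and the wrist picture agrees.
- **Steadiness:** over the last half second the tool drifted only about 0.3 mm, and joint speeds were below 0.002 rad/s.
- **Grip:** the finger gap is 15 mm on the 16 mm knob, and the force on the tool was about 4 N sideways, roughly in line with the hinge spring.
- **Bolt:** its distance from the hinge did not change during the swing.
- **Other things:** the eraser, note pad and dropper bottle looked untouched in the last pictures. I did not measure where the other loose things ended up, but the arm stayed well clear of them.

No check failed or disagreed. The bolt draw and gate angle come from the tool and hinge geometry, since the joints themselves can't be read.

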